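# Feel for the chutes with room and top up the carton magazine

### The arm

A 7-joint arm with a two-finger parallel gripper is mounted at the origin on the work surface. World frame = base frame: x ahead of the robot, y to its left, z up, the work surface at z = 0. Lengths are in m, angles in rad, forces in N, time in s.
With the tool pointing down it reaches from about 0.35 to 0.775 m from the base axis. Payload 3.1 kg.
Tool frame: the origin (TCP) lies on the centre line of the jaws, within the pads' length; the fingertips stand 19 mm ahead of it and the grasp point (between the pads) is the TCP (tip_extent is the distance from the TCP to the fingertips, in m); z points along the fingers, y is the direction in which the jaws open and shut (so a half turn about z gives the same grasp; the last joint's range is limited). The gripper opens to 85 mm and grips with 20 to 120 N. Pads are 22 mm wide; open, the fingers measure 114 mm over their backs; the gripper's body (76 mm by 85 mm) begins 54 mm behind the grasp point. The pads swing forward as they close: fully open they stand 13 mm farther back than shut.
Start: joints at [-1.318, 0.311, 0.014, 1.512, -0.004, 1.319, -0.027], TCP at [0.16, 0.526, 0.25] pointing down, gripper open.
Joint ranges: [-2.7, 2.7], [-0.3, 1.91], [-1.27, 1.3], [0.12, 2.57], [-1.44, 4.58], [0.2, 2.03], [-3.05, 3.05]. Speed limits (rad/s): [2.79, 2.79, 3.14, 3.14, 3.14, 3.14, 3.14].

### API

Orientations are given as a unit quaternion [w, x, y, z].
In Python, from station import * gives the robot as it stands.
- The arm moves only by the shell command python3 -m pendant 'ROWS'. ROWS is JSON, a list of rows, each a list of 3 entries, a list of its own where there are three numbers: the shift along the world's x, y, z in cm, then the turn, a rotation vector about the world's x, y, z in degrees, then the finger opening in cm, from 0 to 8.54. A call has 1 to 8 rows; each row shifts and turns the pose as measured when the row begins; what a row does not reach is not made up. A row lasts 1/10 s, in which the tool goes at most 50 mm and 8.59 degrees, less where a joint would pass 70% of its speed; a pose out of reach is approached as far as the arm can. A call is refused whole if a number of a shift passes 5 or a number of a turn 8.59, either way. A call with a gripper value outside its range is refused whole. The fingers move at their own pace and stop on an object; the grip force is fixed at half the most. Time passes only in rows, so rows that do not move let the fingers close. It gives the time, the measured TCP pose, the force and the opening at its end, in the units of the state.
- state(): the state, without advancing time (a new reading comes with each control period).
- get_image(name): name is "scene" or "top" or "wrist"; returns the picture (480x640x3 uint8, red, green, blue); there is no depth.
- calibration(name): a dict with "fov_y" (degrees; the focal length in pixels is half the picture's height over the tangent of half this angle, whatever the lens; pixels are square), "cx", "cy" (the principal point, pixels), "R" (3x3) and "t" (3): a world point X has camera coordinates R X + t. Camera axes: x right, y down, z forward; pixel columns grow to the right and rows downward; lengths in m; the calibration is good to about 2 mm. The wrist camera is an equidistant fisheye: a pixel r from the principal point sees the ray r / f radians off the axis. A picture is of the moment at which its call begins: read the wrist's pose just before it. calibration takes no time and is no camera call; for the wrist camera it gives the pose at the moment of the call.
- close_job(): hands the job in, once; it reports no verdict.
Trained networks look in the newest picture that a camera, given by its name, has taken for a name from the list of things; names that differ only in an ending like _2 or _b are one class to them, and where a whole thing is asked for, a point or a joint stands for the part that bears it (a point fixed in the world has none). Each returns a list of dicts, best first, with "score" (0 to 1); they miss things now and then, are a little off and sometimes report something else, mostly with a low value. They report only what shows in the picture. A call takes as long as a camera call. They do not tell look-alikes from the thing itself.
- recognise(thing, camera): "box" ([left, top, width, height] in pixels, round what is visible of it).
- regions_of(thing, camera): "mask" (480x640 bool, what is visible of it) and "box" ([left, top, width, height] in pixels, round what is visible of it).
- tip_of(thing, camera): "xy" ([column, row] in pixels: a listed point, or the origin of a listed thing).
The state is a dict: "time": time; "joints": joint angles; "joint_velocities": joint speeds; "tau": joint torques, N m; "ee_pos": TCP position; "ee_rot": TCP orientation; "force": force on the tool from outside, world axes, zero at the start; "ft_torque": the same for the moment, N m; "width": opening from 0.0 (shut) to 1.0 (fully open).
Only numpy, scipy, OpenCV 4.12 (cv2) and the standard library are available. Lean on these libraries where they do the work, as an engineer would, in place of code of your own. Each camera call takes 0.05 s, during which the arm holds its last target.

### The job

Top up the staple-carton magazine: reach down through its dust flaps with the fingers and feel which two of the six chutes still have room, then put one of the two loose cartons into each of those, on its long narrow side as it lies now, so that it drops right down onto the carton below. Leave the glue bottle, the tape measure and the hammer where they are.

Things in the scene. Friction and masses are not known exactly. Their poses are not given: they have to be found in the camera images.
- magazine: Fixed plywood box of six upright chutes, 203 (x) x 182 (y) x 160 mm high, walls 5 mm. Origin: centre of underside. Each chute has a carton at its foot; in four, different each time, a second stands on it: full, its top 36 mm below the rim. The other two have room: first thing felt is 94 mm below the rim. Flaps hide which. A carton let go in a mouth slides down; in a full chute it sticks out 22 mm.
- chute1 (a point): Centre of the near right chute's mouth (seen from the robot) at rim height, 160 mm above the bench. Axes as the magazine's: x along the chute's long side, z up. Chutes are 94 mm (x) by 54 mm (y) inside; their centres are 99 mm apart in x, 59 mm in y.
- chute2 (a point): Centre of the near middle chute's mouth (seen from the robot) at rim height, 160 mm above the bench. Axes as the magazine's: x along the chute's long side, z up. Each mouth is shut by two thin dark steel dust flaps 1 mm below the rim, hinged along its two long sides and meeting at its middle line.
- chute3 (a point): Centre of the near left chute's mouth (seen from the robot) at rim height, 160 mm above the bench. Axes as the magazine's: x along the chute's long side, z up. Pushed open, a chute's flaps hang 25 mm down and leave 50 mm clear between them; well under 1 N at the middle opens them and they spring shut.
- chute4 (a point): Centre of the far right chute's mouth (seen from the robot) at rim height, 160 mm above the bench. Axes as the magazine's: x along the chute's long side, z up. 
- chute5 (a point): Centre of the far middle chute's mouth (seen from the robot) at rim height, 160 mm above the bench. Axes as the magazine's: x along the chute's long side, z up. 
- chute6 (a point): Centre of the far left chute's mouth (seen from the robot) at rim height, 160 mm above the bench. Axes as the magazine's: x along the chute's long side, z up. 
- carton_a_mid (a point): Centre of one of the two loose staple cartons on the bench: stiff, red, white end labels, like those in the magazine; 84 mm long (x), 40 mm wide (y), 58 mm high (z), 0.25 to 0.5 kg, lying on its long narrow side as it has to lie in the chute, either end first. This point is 29 mm above its underside.
- carton_b_mid (a point): Centre of one of the two loose staple cartons on the bench: stiff, red, white end labels, like those in the magazine; 84 mm long (x), 40 mm wide (y), 58 mm high (z), 0.25 to 0.5 kg, lying on its long narrow side as it has to lie in the chute, either end first. This point is 29 mm above its underside.
- glue: Bystander: white wood-glue bottle, 60 mm across, 170 mm tall; origin at the centre of its underside.
- tape: Bystander: yellow tape measure, 70 x 34 mm, 66 mm high; origin at the centre of its underside.
- hammer: Bystander: hammer lying on the bench, 260 mm long along its x, head at +x, 26 mm high; origin at the middle of its length, on its underside.
There are look-alikes about, which are no part of the job. What is shaped like the part that bears carton_b_mid but purple is not meant. What is shaped like the part that bears carton_a_mid but turquoise is not meant.

How it is judged:
On the way, in this order (a step that is already met when the one before it is completed fails the run):
1. the fingers have reached down through the flaps into a chute (grasp point at least 12 mm below the rim, which the fingertips pass by about 19 mm more) (x of the grasp point in the frame of magazine between -0.096 and 0.096 m and y of the grasp point in the frame of magazine between -0.086 and 0.086 m and z of the grasp point in the frame of magazine below 0.148 m), for 0.05 s.
2. one carton rests in a chute on the carton below (((x of carton_a_mid in the frame of magazine between -0.096 and 0.096 m and y of carton_a_mid in the frame of magazine between -0.086 and 0.086 m and z of carton_a_mid in the frame of magazine between 0.085 and 0.105 m and angle between carton_a_mid's own z axis and vertical below 0.15 rad and linear speed of carton_a below 0.02 m/s) or (x of carton_b_mid in the frame of magazine between -0.096 and 0.096 m and y of carton_b_mid in the frame of magazine between -0.086 and 0.086 m and z of carton_b_mid in the frame of magazine between 0.085 and 0.105 m and angle between carton_b_mid's own z axis and vertical below 0.15 rad and linear speed of carton_b below 0.02 m/s))), for 0.2 s.
3. the other carton rests in the other chute (x of carton_a_mid in the frame of magazine between -0.096 and 0.096 m and y of carton_a_mid in the frame of magazine between -0.086 and 0.086 m and z of carton_a_mid in the frame of magazine between 0.085 and 0.105 m and angle between each of carton_a_mid, carton_b_mid's own z axis and vertical below 0.15 rad and linear speed of each of carton_a, carton_b below 0.02 m/s and x of carton_b_mid in the frame of magazine between -0.096 and 0.096 m and y of carton_b_mid in the frame of magazine between -0.086 and 0.086 m and z of carton_b_mid in the frame of magazine between 0.085 and 0.105 m), for 0.2 s.
At the end, for the whole second after the job is handed in: Both cartons rest flat on the lower carton, each in a chute that had room: centre 85 to 105 mm above the bench, within the magazine's walls, tilted under 0.15 rad, at rest. Glue bottle (upright), tape measure and hammer are within 25 mm of where they were (all of step 3 and distance of each of glue, tape, hammer from where it was at the start of the episode below 0.025 m and angle between glue's own z axis and vertical below 0.5 rad); the robot touches nothing.
It fails at once if the glue bottle is shoved more than 25 mm (distance of glue from where it was at the start of the episode above 0.025 m).
It fails at once if the tape measure is shoved more than 25 mm (distance of tape from where it was at the start of the episode above 0.025 m).
It fails at once if the hammer is shoved more than 25 mm (distance of hammer from where it was at the start of the episode above 0.025 m).
It fails at once if the glue bottle is tipped over (angle between glue's own z axis and vertical above 0.5 rad).
It also fails if it takes over 72 s, if anything falls off the work surface, if the arm or the gripper's body presses on something with over 40 N, if the wrist force passes 120 N, or if a joint passes its speed limit or range.

## Working session

There is one attempt and no reset: what is moved stays moved. The work goes in short steps, Python scripts to look and compute and a shell command to move; the robot and the scene stay as the last step left them, time stands still between calls to the robot, and variables do not carry over. Pictures are saved under pics/ and viewed, and the job is handed in when it is done.

```bash
ls; mkdir -p pics; python3 - <<'E'
from station import *
import cv2
s=state();print(s)
for n in("scene","top","wrist"):
    im=get_image(n);cv2.imwrite(f"pics/a_{n}.png",im[:,:,::-1]);c=calibration(n);print(n,c)
print(state()['time'])
E
```

```text
pics
{'time': 0.0, 'joints': array([-1.31770884,  0.31172114,  0.01399879,  1.51305709, -0.00440297,
        1.31921483, -0.0271704 ]), 'joint_velocities': array([-7.96153729e-04, -4.86509118e-04, -9.02933027e-05,  1.32305173e-03,
       -2.48265930e-04, -3.25330617e-04,  1.35452657e-03]), 'tau': array([ 4.46130916e-04, -3.79920208e+01,  1.45973763e-01, -2.30590314e+01,
        1.21466332e-02,  1.36271480e-02,  5.80632502e-06]), 'ee_pos': array([0.15958407, 0.52561769, 0.24922353]), 'ee_rot': array([-1.26384735e-04,  1.46811488e-01,  9.89163780e-01, -1.17805037e-03]), 'force': array([-0.02002719, -0.64513249, -0.88266566]), 'ft_torque': array([0.03712499, 0.05351696, 0.05000471]), 'width': 1.0020004253844017}
scene {'fov_y': 51.591186824158555, 'cx': 318.2578010598166, 'cy': 244.03971509328827, 'R': array([[-0.04387795,  0.99898749,  0.0099355 ],
       [ 0.56825192,  0.03313612, -0.82218717],
       [-0.82168393, -0.03043002, -0.56913051]]), 't': array([-0.03983695, -0.20958216,  1.73666045])}
top {'fov_y': 50.96824032847709, 'cx': 324.15244505287706, 'cy': 241.7596937918945, 'R': array([[-0.01945553, -0.99979052, -0.00635617],
       [-0.9985336 ,  0.01975151, -0.05040372],
       [ 0.0505187 ,  0.00536622, -0.9987087 ]]), 't': array([0.07412757, 0.54120789, 1.25202887])}
wrist {'fov_y': 65.70646984690485, 'cx': 314.6385728808198, 'cy': 243.50254571892114, 'R': array([[ 0.28896117,  0.95733969, -0.00146912],
       [ 0.90413925, -0.27239818,  0.32913742],
       [ 0.31469613, -0.09643623, -0.94428089]]), 't': array([-0.54909633, -0.04395376,  0.38029352])}
0.15
```

View pics/a_scene.png

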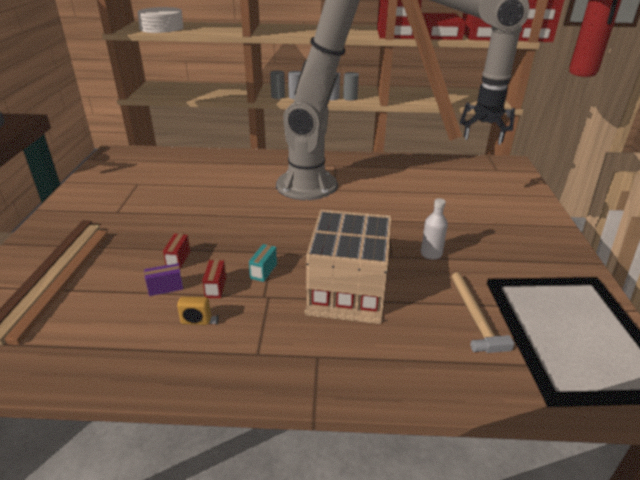

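View pics/a_top.png

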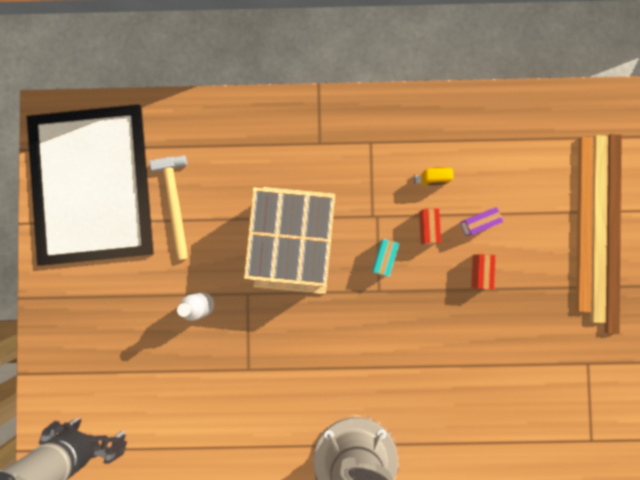

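View pics/a_wrist.png

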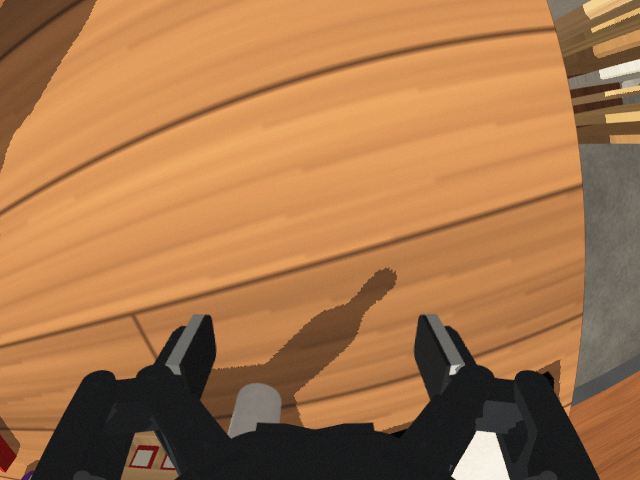

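The top view shows the magazine at about (290,238). The red cartons are at (430,226) and (485,272), with a turquoise decoy at (387,258) and a purple one at (483,221). The glue is at (195,306), the tape at (437,176) and the hammer at (175,205). The scene view agrees. Next I'll run the networks and triangulate.

```bash
cat > h.py <<'E'
from station import *
import numpy as np, cv2
def K(c): 
    f=240/np.tan(np.radians(c['fov_y'])/2); return np.array([[f,0,c['cx']],[0,f,c['cy']],[0,0,1.]])
def ray(n,uv,c=None):
    c=c or calibration(n); f=K(c)[0,0]
    d=np.array([(uv[0]-c['cx'])/f,(uv[1]-c['cy'])/f])
    if n=='wrist':
        th=np.hypot(*d); v=np.array([*(d/th*np.sin(th)),np.cos(th)]) if th>0 else np.array([0,0,1.])
    else: v=np.array([*d,1.])
    o=-c['R'].T@c['t']; w=c['R'].T@v; return o,w/np.linalg.norm(w)
def tri(rs):
    A=np.zeros((3,3));b=np.zeros(3)
    for o,d in rs:
        P=np.eye(3)-np.outer(d,d);A+=P;b+=P@o
    x=np.linalg.solve(A,b); return x,[float(np.linalg.norm((np.eye(3)-np.outer(d,d))@(x-o))) for o,d in rs]
def plane(n,uv,z,c=None):
    o,d=ray(n,uv,c); return o+d*(z-o[2])/d[2]
def proj(n,X,c=None):
    c=c or calibration(n); p=c['R']@np.asarray(X)+c['t']; f=K(c)[0,0]
    if n=='wrist':
        r=np.hypot(p[0],p[1]);th=np.arctan2(r,p[2]);return np.array([c['cx']+f*th*p[0]/r,c['cy']+f*th*p[1]/r])
    return np.array([c['cx']+f*p[0]/p[2],c['cy']+f*p[1]/p[2]])
E
python3 - <<'E'
from h import *
np.set_printoptions(precision=4,suppress=True)
for t in ['magazine']+[f'chute{i}' for i in range(1,7)]+['carton_a_mid','glue','tape','hammer']:
    r={}
    for n in('scene','top'):
        L=tip_of(t,n); r[n]=L; print(t,n,[(np.round(d['xy'],1).tolist(),round(d['score'],2)) for d in L[:5]])
    if r['scene'] and r['top'] and t!='carton_a_mid':
        print('   ',*tri([ray(n,r[n][0]['xy']) for n in r]))
for n in('scene','top'):
    L=regions_of('carton_a_mid',n)
    for d in L:
        m=d['mask'];ys,xs=np.nonzero(m);rect=cv2.minAreaRect(np.c_[xs,ys].astype(np.float32));im=get_image(n)
        print(n,d['box'],round(d['score'],2),rect,np.median(im[m],0))
print(state()['time'])
E
```

```text
magazine scene [([348.5, 289.3], 0.86), ([471.1, 309.4], 0.29)]
magazine top [([294.5, 240.3], 0.96)]
    [ 0.5491  0.1412 -0.0125] [0.0014780986813904848, 0.0014780986813905067]
chute1 scene [([327.3, 220.1], 0.77), ([347.6, 245.3], 0.72), ([320.8, 242.8], 0.7), ([375.8, 223.7], 0.64), ([351.6, 223.5], 0.58)]
chute1 top [([319.1, 219.6], 0.97), ([313.3, 260.7], 0.92), ([287.3, 256.6], 0.89), ([261.3, 256.1], 0.83), ([268.7, 212.0], 0.82)]
    [0.5794 0.078  0.2154] [0.005839766907624759, 0.005839766907624768]
chute2 scene [([327.3, 220.1], 0.77), ([347.6, 245.3], 0.72), ([320.8, 242.8], 0.7), ([375.8, 223.7], 0.64), ([351.6, 223.5], 0.58)]
chute2 top [([319.1, 219.6], 0.97), ([313.3, 260.7], 0.92), ([287.3, 256.6], 0.89), ([261.3, 256.1], 0.83), ([268.7, 212.0], 0.82)]
    [0.5794 0.078  0.2154] [0.005839766907624759, 0.005839766907624768]
chute3 scene [([327.3, 220.1], 0.77), ([347.6, 245.3], 0.72), ([320.8, 242.8], 0.7), ([375.8, 223.7], 0.64), ([351.6, 223.5], 0.58)]
chute3 top [([319.1, 219.6], 0.97), ([313.3, 260.7], 0.92), ([287.3, 256.6], 0.89), ([261.3, 256.1], 0.83), ([268.
[... 1438 characters left out ...]
.2], 0.67)]
    [ 0.7008 -0.216  -0.0075] [0.004461571659514195, 0.00446157165951431]
hammer scene [([212.7, 278.7], 0.43)]
hammer top [([180.5, 207.0], 0.76)]
    [0.7107 0.1034 0.2826] [0.2598953944297524, 0.25989539442975246]
scene [247.6, 247.1, 30.7, 35.0] 0.93 ((263.4706726074219, 262.39825439453125), (24.95686149597168, 39.93097686767578), 40.23636245727539) [ 63. 109.  99.]
scene [203.4, 258.7, 28.7, 44.3] 0.64 ((215.0, 279.5), (39.0, 22.0), 90.0) [122.  52.  45.]
top [419.6, 210.9, 22.4, 32.1] 0.96 ((429.5, 226.0), (34.0, 21.0), 90.0) [225.  72.  43.]
top [373.0, 236.6, 26.1, 39.9] 0.68 ((384.5, 256.5), (19.60611915588379, 35.41750717163086), 18.43494987487793) [ 95. 192. 165.]
1.55
```

```bash
python3 - <<'E'
import cv2
im=cv2.imread('pics/a_top.png');cv2.imwrite('pics/b1.png',cv2.resize(im[175:305,235:345],None,fx=5,fy=4.6,interpolation=cv2.INTER_NEAREST))
cv2.imwrite('pics/b2.png',cv2.resize(im[160:300,370:510],None,fx=4.2,fy=4.2,interpolation=cv2.INTER_NEAREST))
im=cv2.imread('pics/a_scene.png');cv2.imwrite('pics/b3.png',cv2.resize(im[205:335,140:400],None,fx=3,fy=3,interpolation=cv2.INTER_NEAREST))
E
python3 - <<'E'
from h import *
np.set_printoptions(precision=4,suppress=True)
im=cv2.imread('pics/a_top.png')[:,:,::-1].astype(int)
sub=np.zeros(im.shape[:2],bool);sub[185:295,245:337]=1
m=sub&(im.max(2)<130)&(im.max(2)-im.min(2)<40)
n,l,st,ce=cv2.connectedComponentsWithStats(m.astype(np.uint8))
for i in range(1,n):
    if st[i,4]>80: print(st[i],ce[i],plane('top',ce[i],.159))
hsv=cv2.cvtColor(im.astype(np.uint8),cv2.COLOR_RGB2HSV)
for nm in ('top','scene'):
    im=cv2.imread(f'pics/a_{nm}.png')[:,:,::-1]; hsv=cv2.cvtColor(im,cv2.COLOR_RGB2HSV)
    m=((hsv[...,0]<6)|(hsv[...,0]>174))&(hsv[...,1]>140)
    m[:160 if nm=='top' else 220]=0
    n,l,st,ce=cv2.connectedComponentsWithStats(m.astype(np.uint8))
    for i in range(1,n):
        if st[i,4]>40: print(nm,st[i],ce[i],plane(nm,ce[i],.058))
E
```

```text
[256 193  20  38 469] [264.6652 212.0213] [0.6043 0.1943 0.159 ]
[282 196   8  36 131] [285.229  214.7481] [0.5973 0.1484 0.159 ]
[251 237  20  39 513] [260.423  256.0039] [0.5063 0.2051 0.159 ]
[278 240  11  37 186] [281.6613 258.1667] [0.5006 0.1579 0.159 ]
[288 241   8  37 101] [291.4455 260.3267] [0.4953 0.1362 0.159 ]
top [423 210   7  33 166] [425.512  226.4036] [ 0.5728 -0.1834  0.058 ]
top [435 210   6  32 112] [437.3393 226.2321] [ 0.5726 -0.2121  0.058 ]
top [477 255   7  34 181] [479.9448 271.0276] [ 0.4621 -0.3115  0.058 ]
top [490 256   4  33 107] [491.6822 272.5047] [ 0.458  -0.3396  0.058 ]
scene [163 234  27  33 376] [178.3963 248.0266] [ 0.4893 -0.3088  0.058 ]
scene [202 260  24  38 384] [215.2057 276.4036] [ 0.6028 -0.1864  0.058 ]
scene [312 292  18  14  41] [322.4634 301.2439] [0.6798 0.0788 0.058 ]
```

View pics/b1.png

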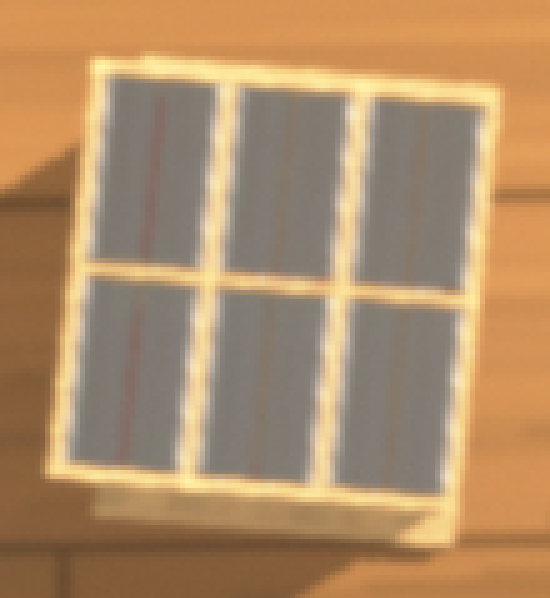

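View pics/b2.png

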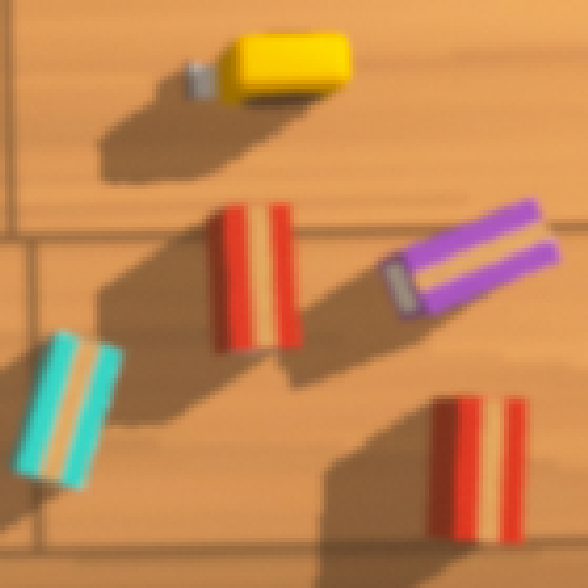

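View pics/b3.png

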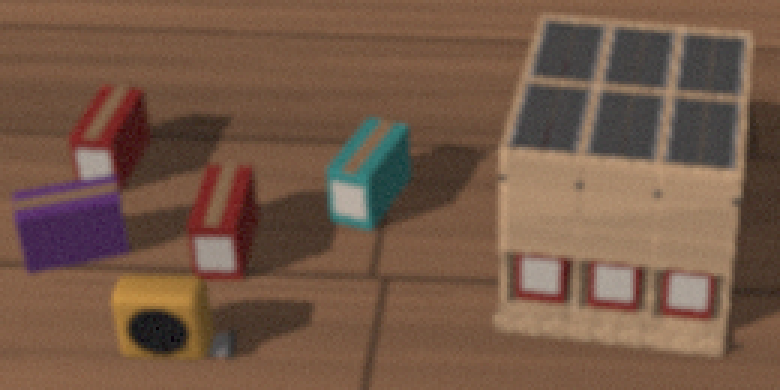

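```bash
python3 - <<'E'
from h import *
np.set_printoptions(precision=4,suppress=True)
top={'TL':(253.4,188.0),'TR':(335.4,194.1),'BL':(244.2,278.3),'BR':(326.6,283.0)}
sc={'BR':(321,209.7),'BL':(390.7,215.7),'TR':(310,254.3),'TL':(386.7,260)}
P={}
for k in top: print(k,*tri([ray('top',top[k]),ray('scene',sc[k])]),plane('top',top[k],.16),plane('scene',sc[k],.16)); P[k]=plane('top',top[k],.16)
loc={'TL':(.1015,.091),'TR':(.1015,-.091),'BL':(-.1015,.091),'BR':(-.1015,-.091)}
def rigid(Pd):
    a=np.array([loc[k] for k in loc]);b=np.array([Pd[k][:2] for k in loc]);bc=b.mean(0);b0=b-bc
    th=np.arctan2((a[:,0]*b0[:,1]-a[:,1]*b0[:,0]).sum(),(a*b0).sum());return bc,np.degrees(th)
print(rigid(P),rigid({k:plane('scene',sc[k],.16) for k in sc}))
f=lambda p:(370+p[0]/4.2,160+p[1]/4.2); g=lambda p:(140+p[0]/3,205+p[1]/3)
# order: near-left? top corners: TL,TR,BR,BL in top image
c1t=[(228,206),(292,206),(300,347),(236,350)];c2t=[(464,398),(527,398),(524,542),(460,542)]
# scene order matching (TL=far,+y -> scene right bottom)
c1s=[(240,238),(193,236),(207,165),(256,167)];c2s=[(111,152),(71,147),(103,88),(146,90)]
for nm,t,s in(('c1',c1t,c1s),('c2',c2t,c2s)):
    X=[]
    for a,b in zip(t,s): X.append(tri([ray('top',f(a)),ray('scene',g(b))])[0])
    Y=np.array([plane('top',f(a),.058) for a in t]);Z=np.array([plane('scene',g(b),.058) for b in s])
    for Q in(np.array(X),Y,Z):
        d=Q[0]+Q[1]-Q[2]-Q[3]; print(nm,Q.mean(0),np.degrees(np.arctan2(d[1],d[0])),np.linalg.norm(d)/2,np.linalg.norm(Q[0]-Q[1]))
E
```

```text
TL [0.6578 0.218  0.1657] [0.00019841520653659763, 0.00019841520653656475] [0.6587 0.2187 0.16  ] [0.65   0.2193 0.16  ]
TR [0.6407 0.0417 0.1618] [0.00613421120521371, 0.0061342112052137346] [0.6413 0.0355 0.16  ] [0.6383 0.0477 0.16  ]
BL [0.4575 0.2423 0.1587] [0.0005244313233815696, 0.0005244313233814826] [0.4576 0.2416 0.16  ] [0.4596 0.2426 0.16  ]
BR [0.4436 0.0619 0.1617] [0.002874629123476542, 0.002874629123476537] [0.4436 0.0591 0.16  ] [0.4406 0.0647 0.16  ]
(array([0.5503, 0.1387]), np.float64(-5.862020579329667)) (array([0.5471, 0.1436]), np.float64(-5.530510112619505))
c1 [ 0.5737 -0.199   0.0495] 1.5573053811812594 0.08415746477055404 0.03807538063988786
c1 [ 0.5734 -0.2012  0.058 ] 1.4643215628928592 0.08266057656941002 0.03699419314199662
c1 [ 0.5848 -0.1915  0.058 ] 4.8828571456424825 0.09516132204265969 0.037914698010520574
c2 [ 0.4592 -0.3289  0.0485] -5.636128054844364 0.08390105117214704 0.035547323453709694
c2 [ 0.4597 -0.3297  0.058 ] -3.4410660304776184 0.08269245909792595 0.0361987710638893
c2 [ 0.4733 -0.3195  0.058 ] -2.052138331964018 0.09471465931444716 0.03678522193970276
```

```bash
python3 -m pendant '[[[3.4,-3.2,0],[0,0,1.4],0],[[3.4,-3.2,0],[0,0,1.4],0],[[3.4,-3.2,0],[0,0,1.4],0],[[3.4,-3.2,0],[0,0,1.4],0],[[3.4,-3.2,0],[0,0,1.4],0],[[3.4,-3.2,0],[0,0,1.4],0],[[3.4,-3.2,0],[0,0,1.4],0],[[3.4,-3.2,0],[0,0,1.4],0]]'; python3 - <<'E'
from h import *
s=state();print(s['time'],s['ee_pos'],s['ee_rot'],s['width'],s['force'])
cv2.imwrite('pics/c_w.png',get_image('wrist')[:,:,::-1])
E
```

```text
time: 2.35
ee_pos: [0.4306, 0.2673, 0.2512]
ee_rot: [-0.002, 0.034, 0.999, 0.004]
force: [0.0, 1.1, -0.5]
width: 0.0
2.35 [0.43063343 0.26731644 0.25115517] [-0.00164932  0.03425713  0.99940537  0.00355464] 0.00046053662751614473 [ 0.03734753  1.05727855 -0.51756238]
```

View pics/c_w.png

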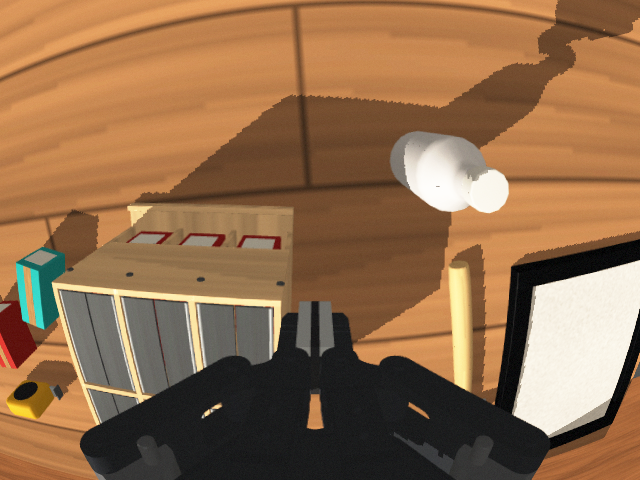

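The wrist view shows the magazine rim's near edge running from (55,284) to (294,283), with the glue at (440,170). I'll use this to check the magazine pose.

```bash
python3 - <<'E'
from h import *
np.set_printoptions(precision=4,suppress=True)
a=plane('wrist',(54,284),.16);b=plane('wrist',(294,283),.16);print(a,b,np.linalg.norm(a-b),np.degrees(np.arctan2(-(b-a)[0],(b-a)[1])))
th=np.radians(-5.8);R=np.array([[np.cos(th),-np.sin(th)],[np.sin(th),np.cos(th)]])
print((a+b)[:2]/2+R@[.1015,0])
im=cv2.imread('pics/c_w.png')
for c in [(.550,.140)]:
  for sx in(-.1015,.1015):
    for sy in(-.091,.091):
      p=proj('wrist',[*(np.array(c)+R@[sx,sy]),.16]); cv2.circle(im,tuple(int(round(v)) for v in p),3,(255,0,0),-1); print(p)
cv2.imwrite('pics/c2.png',im[180:480,0:330])
for i,(x,y) in enumerate([(-.0495,-.059),(-.0495,0),(-.0495,.059),(.0495,-.059),(.0495,0),(.0495,.059)]): print(i+1,np.array([.55,.14])+R@[x,y])
E
```

```text
[0.4458 0.054  0.16  ] [0.4547 0.243  0.16  ] 0.18918936517130128 -2.675083669492083
[0.5512 0.1383]
[ 56.7843 276.6528]
[291.1426 288.1899]
[119.4794 453.7841]
[294.4376 475.586 ]
1 [0.4948 0.0863]
2 [0.5008 0.145 ]
3 [0.5067 0.2037]
4 [0.5933 0.0763]
5 [0.5992 0.135 ]
6 [0.6052 0.1937]
```

View pics/c2.png

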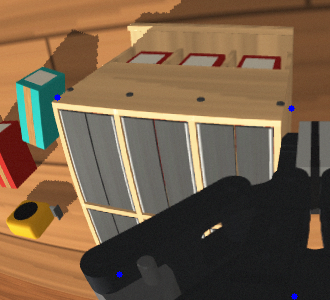

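```bash
python3 -m pendant '[[[3.8,-3.15,0],[0,0,-1],0],[[3.8,-3.15,0],[0,0,-1],0],[[0,0,-4],[0,0,0],0],[[0,0,-4],[0,0,0],0],[[0,0,-2],[0,0,0],0],[[0,0,0],[0,0,0],0]]'; python3 -m pendant '[[[0,0,-0.5],[0,0,0],0],[[0,0,-0.5],[0,0,0],0]]'; python3 -m pendant '[[[0,0,-0.5],[0,0,0],0],[[0,0,-0.5],[0,0,0],0]]'
```

```text
time: 3.0
ee_pos: [0.512, 0.1971, 0.1513]
ee_rot: [0.007, 0.065, 0.998, 0.001]
force: [-0.7, -1.0, -1.6]
width: -0.001
time: 3.2
ee_pos: [0.513, 0.1982, 0.1428]
ee_rot: [0.008, 0.065, 0.998, 0.002]
force: [0.4, -0.3, 1.3]
width: -0.0
time: 3.4
ee_pos: [0.5146, 0.1998, 0.1369]
ee_rot: [0.011, 0.064, 0.998, 0.004]
force: [-7.9, -0.4, 26.2]
width: 0.002
```

```bash
python3 -m pendant '[[[0,0,4.8],[0,0,0],0],[[-0.6,-2.7,0],[0,0,0],0],[[-0.6,-2.7,0],[0,0,0],0],[[0,0,0],[0,0,0],0]]'
```

```text
time: 3.8
ee_pos: [0.5043, 0.1469, 0.1889]
ee_rot: [0.014, 0.062, 0.998, 0.006]
force: [0.7, -0.3, 1.5]
width: -0.002
```

```bash
python3 -m pendant '[[[-0.2,-0.2,0],[-0.6,1.6,0],0],[[0,0,-3.8],[0,0,0],0],[[0,0,-0.5],[0,0,0],0],[[0,0,-0.5],[0,0,0],0]]'; python3 -m pendant '[[[0,0,-0.5],[0,0,0],0],[[0,0,-0.5],[0,0,0],0]]'
```

```text
time: 4.2
ee_pos: [0.5054, 0.1479, 0.1443]
ee_rot: [0.005, 0.062, 0.998, 0.003]
force: [0.3, 0.2, 1.0]
width: -0.001
time: 4.4
ee_pos: [0.5052, 0.148, 0.143]
ee_rot: [0.005, 0.061, 0.998, 0.003]
force: [-12.3, -4.0, 30.3]
width: 0.003
```

```bash
python3 -m pendant '[[[0,0,4.6],[0,0,0],0],[[-0.5,-3.1,0],[0,0,0],0],[[-0.6,-3.1,0],[0,0,0],0],[[0,0,0],[0,0,0],0]]'; python3 -m pendant '[[[0,0,-3.7],[-0.3,0.5,0],0],[[0,0,-0.4],[0,0,0],0],[[0,0,-0.5],[0,0,0],0]]'; python3 -m pendant '[[[0,0,-0.5],[0,0,0],0],[[0,0,-0.5],[0,0,0],0]]'
```

```text
time: 4.8
ee_pos: [0.4967, 0.0877, 0.1959]
ee_rot: [0.009, 0.058, 0.998, 0.006]
force: [0.1, -0.7, 1.0]
width: 0.002
time: 5.1
ee_pos: [0.5006, 0.0898, 0.1542]
ee_rot: [0.01, 0.058, 0.998, 0.005]
force: [0.5, 0.1, 1.5]
width: -0.002
time: 5.3
ee_pos: [0.5016, 0.0915, 0.1452]
ee_rot: [0.011, 0.057, 0.998, 0.006]
force: [0.4, 0.1, 0.3]
width: -0.001
```

```bash
python3 -m pendant '[[[0,0,-0.5],[-0.5,1.2,0],0],[[0,0,-0.5],[0,0,0],0]]';python3 -m pendant '[[[0,0,-0.5],[0,0,0],0],[[0,0,-0.3],[0,0,0],0]]'
```

```text
time: 5.5
ee_pos: [0.5016, 0.0916, 0.1429]
ee_rot: [0.0, 0.056, 0.998, 0.002]
force: [-14.4, -3.1, 40.6]
width: 0.0
time: 5.7
ee_pos: [0.5015, 0.0915, 0.1431]
ee_rot: [-0.0, 0.056, 0.998, 0.003]
force: [-4.5, -0.6, 7.1]
width: -0.001
```

Chutes 3, 2 and 1 are full: contact came at TCP z≈0.143, about 36 mm below the rim. That leaves the far row.

```bash
python3 -m pendant '[[[0,0,4.6],[0,0,0],0],[[4.6,-0.8,0],[0,0,0],0],[[4.6,-0.8,0],[0,0,0],0],[[0,0,0],[0,0,0],0]]'; python3 -m pendant '[[[0,0,-3.7],[0,0,0],0],[[0,0,-0.5],[0,0,0],0],[[0,0,-0.5],[0,0,0],0]]'; python3 -m pendant '[[[0,0,-0.5],[0,0,0],0],[[0,0,-0.5],[0,0,0],0]]'
```

```text
time: 6.1
ee_pos: [0.5962, 0.0779, 0.1962]
ee_rot: [0.003, 0.053, 0.999, 0.005]
force: [-0.8, -1.1, -0.5]
width: 0.004
time: 6.4
ee_pos: [0.599, 0.0786, 0.1502]
ee_rot: [0.005, 0.053, 0.999, 0.005]
force: [0.9, -0.2, 1.6]
width: -0.002
time: 6.6
ee_pos: [0.5989, 0.0792, 0.1431]
ee_rot: [0.005, 0.053, 0.999, 0.006]
force: [-7.7, -1.2, 26.0]
width: -0.001
```

```bash
python3 -m pendant '[[[0,0,4.6],[0,0,0],0],[[-0.1,2.8,0],[0,0,0],0],[[0,2.8,0],[0,0,0],0],[[0,0,0],[0,0,0],0]]'; python3 -m pendant '[[[0,0,-3.8],[0,0,0],0],[[0,0,-0.6],[0,0,0],0],[[0,0,-0.6],[0,0,0],0],[[0,0,-0.6],[0,0,0],0],[[0,0,-0.6],[0,0,0],0]]'
```

```text
time: 7.0
ee_pos: [0.5981, 0.1364, 0.1952]
ee_rot: [0.008, 0.054, 0.998, 0.007]
force: [0.1, 1.1, -0.5]
width: 0.0
time: 7.5
ee_pos: [0.6005, 0.136, 0.1429]
ee_rot: [0.012, 0.053, 0.998, 0.009]
force: [-17.5, -0.6, 44.4]
width: 0.001
```

Chute 5 also stops at 0.143. But chute 3 was different: the fingers went on down to 0.137, so the force there may have come from the side. I'll probe chute 6, then chute 3 again with the fingers well centred and upright.

```bash
python3 -m pendant '[[[0,0,4.6],[0,0,0],0],[[0.2,2.9,0],[-0.8,1.5,0],0],[[0.3,2.9,0],[0,0,0],0],[[0,0,0],[0,0,0],0]]'; python3 -m pendant '[[[0,0,-3.8],[0,0,0],0],[[0,0,-0.6],[0,0,0],0],[[0,0,-0.6],[0,0,0],0],[[0,0,-0.4],[0,0,0],0],[[0,0,-0.4],[0,0,0],0]]';  python3 -m pendant '[[[0,0,-0.5],[0,0,0],0],[[0,0,-0.5],[0,0,0],0]]'
```

```text
time: 7.9
ee_pos: [0.6083, 0.1913, 0.1956]
ee_rot: [0.004, 0.058, 0.998, 0.002]
force: [0.0, 0.6, -0.7]
width: 0.002
time: 8.4
ee_pos: [0.6121, 0.1875, 0.1418]
ee_rot: [0.009, 0.059, 0.998, 0.003]
force: [-0.1, -0.4, 1.0]
width: 0.001
time: 8.6
ee_pos: [0.6131, 0.1873, 0.1376]
ee_rot: [0.01, 0.06, 0.998, 0.004]
force: [-11.4, 0.6, 29.7]
width: 0.0
```

```bash
python3 -m pendant '[[[0,0,4.6],[-0.8,1.2,0],0],[[0,0,4.6],[0,0,1],4],[[0,-4.8,0],[0,0,1],6],[[0,-4.8,0],[0,0,1],6],[[0,-4.8,0],[0,0,1],6],[[0,-4.8,0],[0,0,1],6],[[0,-4.8,0],[0,0,1],6],[[0,-4.8,0],[0,0,1],6]]'; python3 -m pendant '[[[0,-4.8,0],[0,0,0],6],[[0,-3,0],[0,0,0],6],[[0,0,0],[0,0,0],6]]';python3 - <<'E'
from h import *
s=state();print(s['time'],s['ee_pos'],s['ee_rot'],s['joints'],s['width'],s['force'])
c=calibration('wrist');im=get_image('wrist');cv2.imwrite('pics/d_w.png',im[:,:,::-1])
import pickle;pickle.dump(c,open('d.pkl','wb'))
E
```

```text
time: 9.4
ee_pos: [0.6105, -0.1019, 0.2316]
ee_rot: [0.001, -0.013, 1.0, -0.004]
force: [1.4, -0.1, 0.4]
width: 0.705
time: 9.7
ee_pos: [0.6069, -0.1967, 0.2331]
ee_rot: [0.002, -0.005, 1.0, -0.009]
force: [-0.6, -0.2, 0.1]
width: 0.704
9.7 [ 0.60691949 -0.19666981  0.23314848] [ 0.00166479 -0.00457135  0.9999475  -0.00901851] [ 0.0237891   0.515285    0.40685122  1.2945589  -0.18490886  1.36091903
  1.99951327] 0.7044363039291014 [-0.55390029 -0.20643592  0.11261932]
```

View pics/d_w.png

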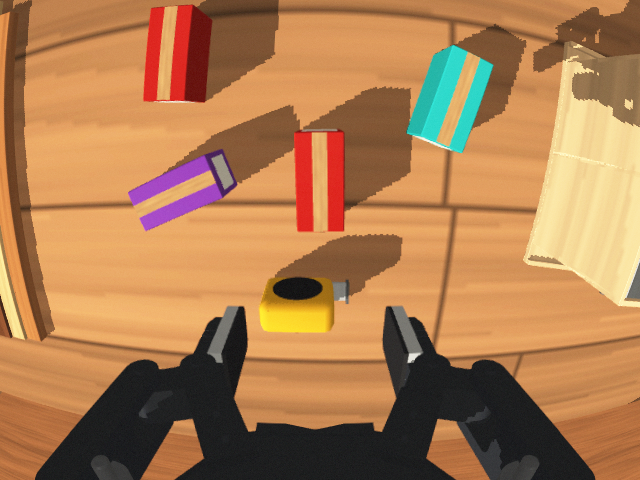

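```bash
python3 - <<'E'
import cv2
im=cv2.imread('pics/d_w.png')
cv2.imwrite('pics/d1.png',cv2.resize(im[0:110,130:230],None,fx=5,fy=5,interpolation=cv2.INTER_CUBIC))
cv2.imwrite('pics/d2.png',cv2.resize(im[120:240,270:370],None,fx=4.8,fy=4.8,interpolation=cv2.INTER_CUBIC))
E
```

```text
(no output)
```

View pics/d1.png

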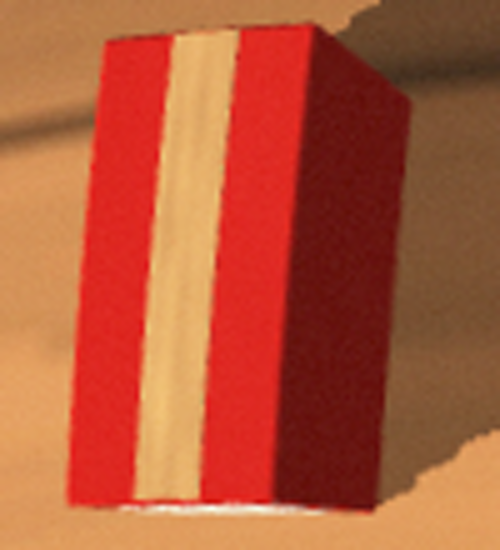

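View pics/d2.png

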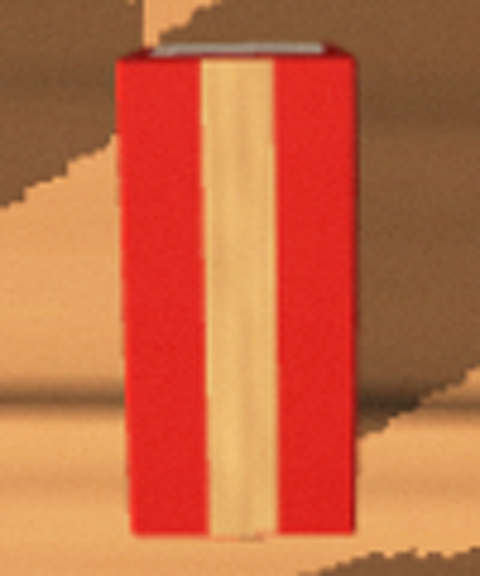

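```bash
python3 - <<'E'
from h import *
import pickle
np.set_printoptions(precision=4,suppress=True)
c=pickle.load(open('d.pkl','rb'))
f=lambda p:(370+p[0]/4.2,160+p[1]/4.2)
# order near-right, near-left, far-left, far-right
W={'c1':[(270+x/4.8,120+y/4.8) for x,y in [(118,60),(353,60),(354,535),(132,535)]],
   'c2':[(130+x/5,y/5) for x,y in [(105,42),(315,25),(272,503),(68,505)]]}
T={'c1':[(300,347),(236,350),(228,206),(292,206)],'c2':[(524,542),(460,542),(464,398),(527,398)]}
for k in W:
    X=np.array([tri([ray('wrist',a,c),ray('top',f(b))])[0] for a,b in zip(W[k],T[k])])
    Y=np.array([plane('wrist',a,.058,c) for a in W[k]])
    for Q in (X,Y):
        d=Q[2]+Q[3]-Q[0]-Q[1];print(k,Q.mean(0),np.degrees(np.arctan2(d[1],d[0])),np.linalg.norm(d)/2,np.linalg.norm(Q[0]-Q[1]),np.linalg.norm(Q[2]-Q[3]))
    print(X[:,2])
E
```

```text
c1 [ 0.5719 -0.1964  0.0787] 0.9153029330405156 0.08045576537891155 0.035659952356569775 0.03663239896435309
c1 [ 0.5749 -0.196   0.058 ] 1.682803617322839 0.08246517447502952 0.0387800583024251 0.03895650645927139
[0.0843 0.0813 0.0746 0.0748]
c2 [ 0.4591 -0.3362  0.032 ] -10.938670938594287 0.09040896272493947 0.0370691224823408 0.046856033664538756
c2 [ 0.4617 -0.3239  0.058 ] -4.340965290898057 0.08271283860928064 0.03879177268202286 0.038274918047813467
[ 0.0492  0.0441 -0.0024  0.0369]
```

```bash
python3 -m pendant '[[[-3.3,0,0],[1,0.2,1],6],[[0,0,-4.5],[0,0,0],6],[[0,0,-4.5],[0,0,0],6],[[0,0,0],[0,0,0],6]]';python3 - <<'E'
from h import *
s=state();print(s['time'],s['ee_pos'],s['ee_rot'],s['width'],s['force'])
cv2.imwrite('pics/e_w.png',get_image('wrist')[:,:,::-1])
E
```

```text
time: 10.15
ee_pos: [0.5767, -0.1874, 0.1435]
ee_rot: [0.004, -0.019, 1.0, 0.003]
force: [-1.3, 0.5, 0.3]
width: 0.705
10.15 [ 0.57672726 -0.18739988  0.14346144] [ 0.0041405  -0.01882834  0.99980957  0.00302964] 0.7052851101776891 [-1.33627464  0.45246084  0.34875086]
```

View pics/e_w.png

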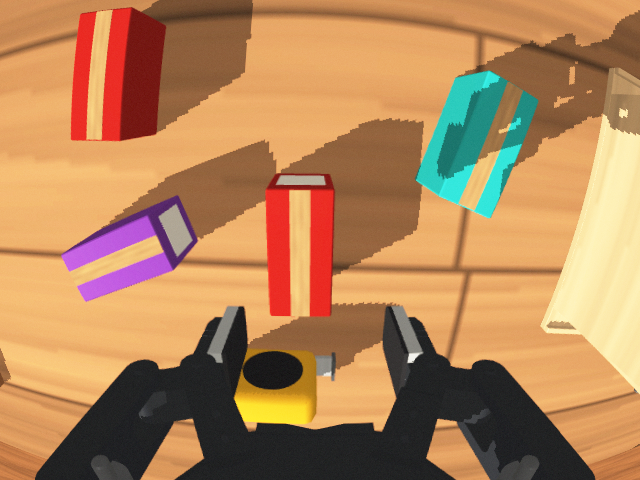

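```bash
python3 - <<'E'
from h import *
np.set_printoptions(precision=4,suppress=True)
p=state()['ee_pos']
print(proj('wrist',p),proj('wrist',[p[0],p[1],.058]))
Y=np.array([plane('wrist',a,.058) for a in [(268,188),(334,188),(331,316),(270,316)]])
print(Y);d=Y[2]+Y[3]-Y[0]-Y[1];print(Y.mean(0),np.degrees(np.arctan2(d[1],d[0])),np.linalg.norm(d)/2,np.linalg.norm(Y[0]-Y[1]))
E
```

```text
[314.8127 342.3298] [314.0834 257.9188]
[[ 0.5368 -0.216   0.058 ]
 [ 0.5354 -0.1778  0.058 ]
 [ 0.6205 -0.1748  0.058 ]
 [ 0.6222 -0.2151  0.058 ]]
[ 0.5787 -0.1959  0.058 ] 1.3292725706574673 0.08523418086837972 0.03821422607475409
```

```bash
python3 -m pendant '[[[0.1,-0.8,0],[-0.3,0.4,-0.5],6],[[0,-0.1,-4.5],[0,0,0],6],[[0,0,-2],[0,0,0],6],[[0,0,0],[0,0,0],6]]'
```

```text
time: 10.6
ee_pos: [0.5911, -0.1972, 0.0924]
ee_rot: [0.014, -0.018, 1.0, -0.003]
force: [-0.2, 0.3, -0.4]
width: 0.701
```

```bash
python3 -m pendant '[[[-1.4,0.1,0],[0.3,1.6,0],6],[[0,0,0],[0,0,0],6]]'; python3 -m pendant '[[[0,0,0],[0,0,0],6]]'
```

```text
time: 10.8
ee_pos: [0.5792, -0.1971, 0.0968]
ee_rot: [0.002, -0.018, 1.0, -0.002]
force: [-0.4, -0.5, -0.2]
width: 0.699
time: 10.9
ee_pos: [0.5805, -0.1975, 0.0989]
ee_rot: [0.004, -0.018, 1.0, -0.002]
force: [-0.4, 0.3, 0.5]
width: 0.701
```

```bash
python3 -m pendant '[[[-0.4,0.1,-2.5],[0,0.5,0],6],[[-0.3,0,-2.0],[0,0.3,0],6]]'; python3 -m pendant '[[[0,0,0],[0,0,0],6]]'
```

```text
time: 11.1
ee_pos: [0.5787, -0.1984, 0.0601]
ee_rot: [0.004, -0.018, 1.0, -0.004]
force: [-0.3, -0.2, 0.3]
width: 0.701
time: 11.2
ee_pos: [0.5774, -0.198, 0.0589]
ee_rot: [0.002, -0.018, 1.0, -0.004]
force: [-0.1, 0.5, -0.0]
width: 0.702
```

```bash
python3 -m pendant '[[[0,0.1,-0.9],[0.4,0,0],6],[[0,0,-0.1],[0,0,0],3],[[0,0,0],[0,0,0],2],[[0,0,0],[0,0,0],2],[[0,0,0],[0,0,0],2]]'; python3 - <<'E'
from h import *
s=state();print(s['ee_pos'],s['ee_rot'],s['width'],s['force'])
cv2.imwrite('pics/f_w.png',get_image('wrist')[:,:,::-1])
E
```

```text
time: 11.7
ee_pos: [0.5801, -0.1977, 0.0522]
ee_rot: [0.006, -0.018, 1.0, -0.001]
force: [-0.4, 0.7, -3.0]
width: 0.456
[ 0.58009203 -0.19771165  0.05216271] [ 5.59200247e-03 -1.84695205e-02  9.99813534e-01 -7.09243664e-04] 0.4563777916299888 [-0.36876074  0.70400257 -2.99843941]
```

View pics/f_w.png

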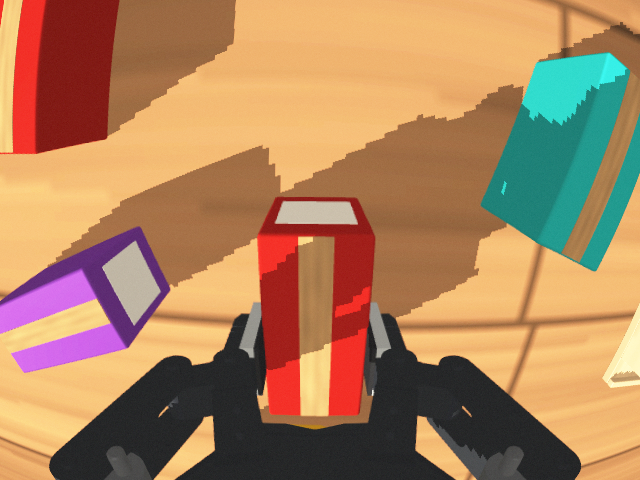

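```bash
python3 -m pendant '[[[0,0,2],[0,0,0],2],[[0,0,4],[0,0,0],2],[[0,0,4.5],[0,0,0],2],[[0,0,4.5],[0,0,0],2],[[0,0,4.5],[0,0,0],2],[[0,0,0],[0,0,0],2]]'; python3 -m pendant '[[[0.2,4,0],[0,0,-1],2],[[0.2,4.5,0],[0,0,-1],2],[[0.2,4.5,0],[0,0,-1],2],[[0.2,4.5,0],[0,0,-1],2],[[0.2,4.5,0],[0,0,-1],2],[[0.2,4.5,0],[0,0,-1],2]]'
```

```text
time: 12.35
ee_pos: [0.5739, -0.1958, 0.2492]
ee_rot: [-0.0, -0.018, 1.0, 0.001]
force: [1.6, -0.5, -2.2]
width: 0.455
time: 12.95
ee_pos: [0.5803, 0.063, 0.2456]
ee_rot: [-0.003, 0.049, 0.999, -0.005]
force: [1.0, 0.6, -3.6]
width: 0.458
```

```bash
python3 -m pendant '[[[0.8,4.2,0],[0,0,0],2],[[0.8,4.2,0],[0,0,0],2],[[0.8,4,0],[0,0,0],2],[[0,0,0],[0,0,0],2],[[0,0,0],[0,0,0],2]]';python3 - <<'E'
from h import *
import pickle
s=state();print(s['ee_pos'],s['ee_rot'],s['width'],s['force'])
c=calibration('wrist');pickle.dump(c,open('g.pkl','wb'))
for n in('wrist','top','scene'):cv2.imwrite(f'pics/g_{n}.png',get_image(n)[:,:,::-1])
E
```

```text
time: 13.45
ee_pos: [0.5984, 0.2044, 0.2368]
ee_rot: [-0.01, 0.041, 0.999, -0.003]
force: [-0.2, -1.1, -2.7]
width: 0.455
[0.59836199 0.20438401 0.23684381] [-0.01010335  0.04064973  0.99911819 -0.00289273] 0.45527797587074914 [-0.21438433 -1.14589928 -2.73329877]
```

View pics/g_wrist.png

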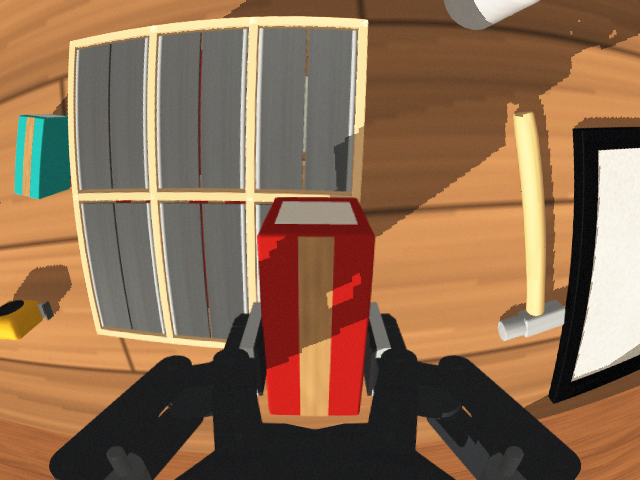

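View pics/g_scene.png

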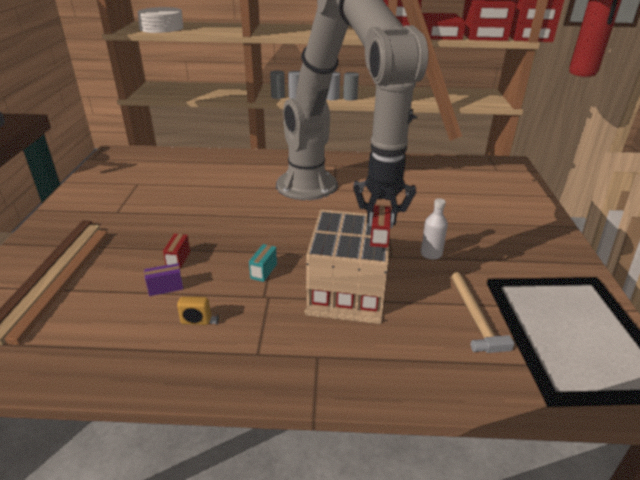

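```bash
cat > fit.py <<'E'
from h import *
from scipy.optimize import least_squares
def fit(pts,c,z=.16):
    f=lambda q:np.concatenate([proj('wrist',[q[0]+np.cos(q[2])*x-np.sin(q[2])*y,q[1]+np.sin(q[2])*x+np.cos(q[2])*y,z],c)-uv for (x,y),uv in pts])
    r=least_squares(f,[.55,.14,-.1],loss='soft_l1');return r.x,f(r.x).reshape(-1,2)
CH=[(-.0495,-.059),(-.0495,0),(-.0495,.059),(.0495,-.059),(.0495,0),(.0495,.059)]
def chute(q,i):
    x,y=CH[i-1];return np.array([q[0]+np.cos(q[2])*x-np.sin(q[2])*y,q[1]+np.sin(q[2])*x+np.cos(q[2])*y])
E
python3 - <<'E'
from fit import *
import pickle
np.set_printoptions(precision=4,suppress=True)
c=pickle.load(open('g.pkl','rb'))
pts=[((-.1015,-.091),(70,42)),((-.1015,.091),(367,19.5)),((.1015,-.091),(98,335)),((0,-.091),(74,197)),((0,.091),(361,195))]
q,r=fit(pts,c);print(q,np.degrees(q[2]));print(r)
for i in(3,6):print(i,chute(q,i))
# carton top: corners near-left/right at z ~ .2368+.006
p=state()['ee_pos']
for z in(.240,.243):
  Y=np.array([plane('wrist',a,z,c) for a in [(258,237),(375,237),(360,415),(269,415)]]);d=Y[2]+Y[3]-Y[0]-Y[1]
  print(Y.mean(0)-p,np.degrees(np.arctan2(d[1],d[0])),np.linalg.norm(d)/2,np.linalg.norm(Y[0]-Y[1]))
E
```

```text
[ 0.5485  0.1425 -0.1047] -5.997952167714735
[[-1.3921 -0.4993]
 [ 0.6602 -2.3973]
 [ 0.2837 -0.2727]
 [-1.1931  0.654 ]
 [ 0.3106  3.6045]]
3 [0.5054 0.2064]
6 [0.6039 0.196 ]
[-0.0033  0.0014  0.0024] -5.05985564000718 0.0829131053558341 0.040450029757684976
[-0.0052  0.0016  0.0054] -5.05985564000716 0.08087133683976509 0.03945393153076598
```

```bash
python3 -m pendant '[[[1,-1,0],[0.3,-1.2,-1.3],2],[[0,0,0],[0,0,0],2]]'; python3 -m pendant '[[[0,0,0],[0,0,0],2]]'
```

```text
time: 13.8
ee_pos: [0.6097, 0.1887, 0.2378]
ee_rot: [0.002, 0.056, 0.998, -0.0]
force: [-0.4, -1.4, -3.2]
width: 0.456
time: 13.9
ee_pos: [0.6099, 0.1874, 0.238]
ee_rot: [0.002, 0.058, 0.998, 0.0]
force: [-0.8, 0.6, -2.8]
width: 0.454
```

```bash
python3 -m pendant '[[[-0.2,0.65,-0.5],[0,-0.1,0.5],2],[[0,0,0],[0,0,0],2]]'; python3 -m pendant '[[[0,0,0],[0,0,0],2]]'; python3 - <<'E'
from fit import *
import pickle
c=calibration('wrist');pickle.dump(c,open('i.pkl','wb'));print(state()['ee_pos'])
cv2.imwrite('pics/i_w.png',get_image('wrist')[:,:,::-1])
E
```

```text
time: 14.1
ee_pos: [0.6082, 0.1924, 0.233]
ee_rot: [0.003, 0.055, 0.998, 0.0]
force: [-0.7, 1.0, -2.7]
width: 0.459
time: 14.2
ee_pos: [0.6082, 0.1922, 0.2331]
ee_rot: [0.003, 0.055, 0.998, 0.0]
force: [0.1, 0.1, -3.8]
width: 0.455
[0.60815854 0.19223378 0.23307815]
```

View pics/i_w.png

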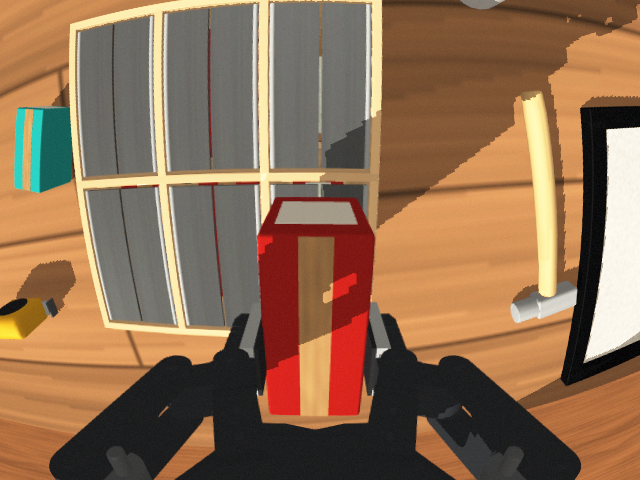

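```bash
python3 - <<'E'
from fit import *
import pickle
np.set_printoptions(precision=4,suppress=True)
c=pickle.load(open('i.pkl','rb'))
pts=[((-.1015,-.091),(71,24)),((.1015,-.091),(106,327)),((0,-.091),(79,184)),((0,.091),(378,181)),((0,-.0295),(165,182)),((0,.0295),(267,178)),((.1015,-.0295),(181,334))]
q,r=fit(pts,c);print(q,np.degrees(q[2]));print(r)
for i in(3,6):print(i,chute(q,i))
E
```

```text
[ 0.5496  0.1429 -0.1216] -6.964721411158043
[[ 0.8079 -1.2889]
 [-0.9391  0.8511]
 [-1.8746  0.809 ]
 [ 2.8733 -0.4145]
 [-1.3165 -1.4406]
 [-0.7319  0.732 ]
 [ 2.5375  1.0746]]
3 [0.5076 0.2075]
6 [0.6059 0.1955]
```

```bash
python3 -m pendant '[[[0.1,0.3,-1],[0,0.4,0],2],[[0,0,-1],[0,0,0],2]]'; python3 -m pendant '[[[0,0,-0.8],[0,0,0],2],[[0,0,-0.5],[0,0,0],2]]'
```

```text
time: 14.45
ee_pos: [0.6097, 0.1973, 0.2135]
ee_rot: [0.001, 0.054, 0.999, 0.001]
force: [0.0, 0.8, -3.5]
width: 0.462
time: 14.65
ee_pos: [0.6099, 0.1968, 0.1992]
ee_rot: [0.001, 0.054, 0.999, 0.001]
force: [0.5, 0.1, -1.2]
width: 0.452
```

```bash
python3 -m pendant '[[[-0.1,-0.2,-0.8],[0,0,0],2],[[0,0,-0.8],[0,0,0],2]]'; python3 -m pendant '[[[0,0,-0.4],[0,0,0],2]]'
```

```text
time: 14.85
ee_pos: [0.6089, 0.1946, 0.1816]
ee_rot: [0.001, 0.054, 0.999, 0.001]
force: [-0.1, -0.6, -2.1]
width: 0.459
time: 14.95
ee_pos: [0.6081, 0.1946, 0.1763]
ee_rot: [-0.0, 0.054, 0.999, 0.0]
force: [-4.0, -0.8, 20.4]
width: 0.457
```

```bash
python3 -m pendant '[[[0,0,0.3],[0,0,0],2],[[0,0,0],[0,0,0],5],[[0,0,0],[0,0,0],6],[[0,0,0],[0,0,0],6]]'; python3 - <<'E'
from fit import *
cv2.imwrite('pics/j_w.png',get_image('wrist')[:,:,::-1]); print(state()['width'])
E
```

```text
time: 15.35
ee_pos: [0.609, 0.1951, 0.1804]
ee_rot: [0.001, 0.054, 0.999, 0.001]
force: [0.0, -0.1, -0.2]
width: 0.701
0.7062597994058128
```

View pics/j_w.png

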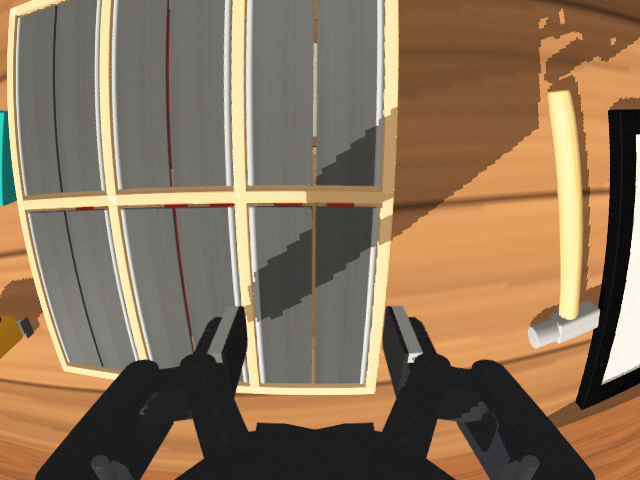

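Carton one has dropped right in: the flaps of chute 6 have closed over it. Next is the second carton.

```bash
python3 -m pendant '[[[0,0,4.5],[0,0,0],6],[[0,-2,2.5],[0,0,0],6],[[-0.9,-4.7,0],[0,0,0.2],6],[[-0.9,-4.7,0],[0,0,0.2],6],[[-0.9,-4.7,0],[0,0,0.2],6],[[-0.9,-4.7,0],[0,0,0.2],6],[[-0.9,-4.7,0],[0,0,0.2],6],[[-0.9,-4.7,0],[0,0,0.2],6]]'; python3 -m pendant '[[[-0.9,-4.7,0],[0,0,0.2],6],[[-0.9,-4.7,0],[0,0,0.2],6],[[-0.9,-4.7,0],[0,0,0.2],6],[[-0.9,-4.3,0],[0,0,0.2],6],[[0,0,0],[0,0,0],6],[[0,0,0],[0,0,0],6]]';python3 - <<'E'
from h import *
import pickle
s=state();print(s['time'],s['ee_pos'],s['ee_rot'],s['joints'],s['width'],s['force'])
c=calibration('wrist');im=get_image('wrist');cv2.imwrite('pics/k_w.png',im[:,:,::-1])
pickle.dump(c,open('k.pkl','wb'))
cv2.imwrite('pics/k_s.png',get_image('scene')[:,:,::-1])
E
```

```text
time: 16.2
ee_pos: [0.553, -0.1035, 0.2551]
ee_rot: [0.005, 0.031, 0.999, 0.005]
force: [0.5, -1.2, 0.4]
width: 0.702
time: 16.8
ee_pos: [0.5104, -0.3063, 0.2591]
ee_rot: [0.008, 0.032, 0.999, 0.0]
force: [0.3, 0.6, 0.0]
width: 0.703
16.8 [ 0.51040684 -0.3062943   0.25908165] [7.91098994e-03 3.22187857e-02 9.99449469e-01 3.54555762e-04] [ 0.18743407  0.41343718  0.48057384  1.39188152 -0.20041315  1.36979035
  2.1772762 ] 0.7033297355950613 [0.25424556 0.56241948 0.02560198]
```

View pics/k_w.png

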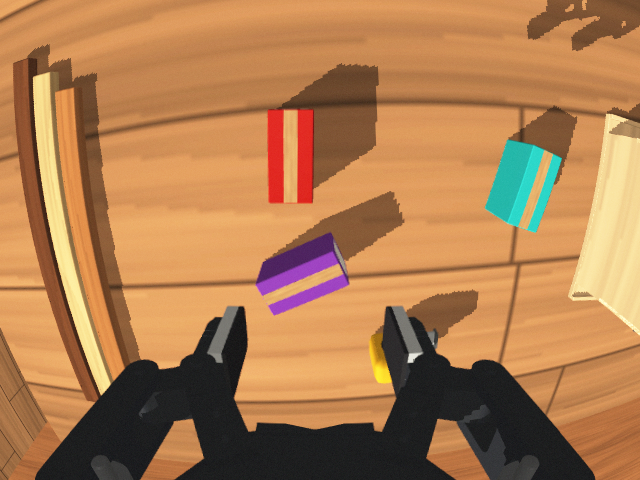

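View pics/k_s.png

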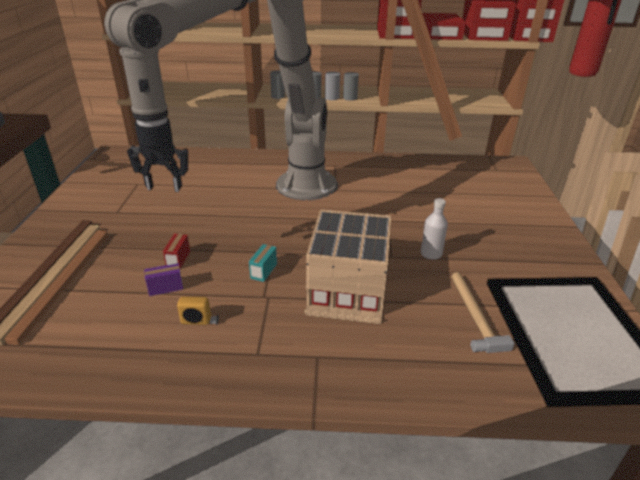

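```bash
python3 - <<'E'
from h import *
import pickle
np.set_printoptions(precision=4,suppress=True)
c=pickle.load(open('k.pkl','rb'))
Y=np.array([plane('wrist',a,.058,c) for a in [(268,110),(313,110),(312.5,203),(268,203)]]);d=Y[2]+Y[3]-Y[0]-Y[1]
print(Y.mean(0),np.degrees(np.arctan2(d[1],d[0])),np.linalg.norm(d)/2,np.linalg.norm(Y[0]-Y[1]))
cd=pickle.load(open('d.pkl','rb'))
print([tri([ray('wrist',a,c),ray('wrist',b,cd)]) for a,b in zip([(268,110),(313,110),(312.5,203),(268,203)],[(130+x/5,y/5) for x,y in [(105,42),(315,25),(272,503),(68,505)]])])
E
```

```text
[ 0.461  -0.3243  0.058 ] -4.4814632571113275 0.08260288089038713 0.03847262976968365
[(array([ 0.4185, -0.3405,  0.0568]), [0.00018420292675625261, 0.0001842029267562974]), (array([ 0.4214, -0.3019,  0.0564]), [4.7020789168778754e-05, 4.702078916865937e-05]), (array([ 0.5041, -0.3079,  0.0572]), [0.00045505377734287087, 0.00045505377734286626]), (array([ 0.5014, -0.3477,  0.055 ]), [0.00022863226604603418, 0.0002286322660459254])]
```

```bash
python3 -m pendant '[[[-2.5,-0.9,-2],[0,0.9,-0.5],6],[[-2.4,-0.9,-4],[0,0,0],6],[[0,0,-4.5],[0,0,0],6],[[0,0,-4],[0,0,0],6],[[0,0,0],[0,0,0],6],[[0,0,0],[0,0,0],6]]'
```

```text
time: 17.5
ee_pos: [0.4684, -0.313, 0.1141]
ee_rot: [0.005, 0.025, 1.0, 0.001]
force: [0.5, 1.0, 1.2]
width: 0.706
```

```bash
python3 -m pendant '[[[-0.7,-1.1,0],[0,0.6,-1.3],6],[[0,0,0],[0,0,0],6]]'; python3 -m pendant '[[[0,0,-1.5],[0,0,0],6],[[0,0,0],[0,0,0],6]]'
```

```text
time: 17.7
ee_pos: [0.4642, -0.3245, 0.1178]
ee_rot: [0.002, 0.035, 0.999, -0.001]
force: [-0.6, 0.3, 0.1]
width: 0.705
time: 17.9
ee_pos: [0.467, -0.3269, 0.107]
ee_rot: [0.006, 0.036, 0.999, -0.003]
force: [-0.1, 0.1, 0.3]
width: 0.699
```

```bash
python3 -m pendant '[[[-0.7,0.2,-2.5],[0.2,0.7,0],6],[[-0.3,0,-2.0],[0,0.3,0],6],[[0,0,0],[0,0,0],6]]'; python3 -m pendant '[[[0,0,0],[0,0,0],6]]'
```

```text
time: 18.2
ee_pos: [0.4613, -0.3283, 0.0674]
ee_rot: [0.003, 0.036, 0.999, -0.005]
force: [-0.2, -0.6, 0.4]
width: 0.704
time: 18.3
ee_pos: [0.4623, -0.3291, 0.0691]
ee_rot: [0.004, 0.036, 0.999, -0.005]
force: [0.2, -0.2, -0.5]
width: 0.705
```

```bash
python3 -m pendant '[[[-0.2,0.4,-1.2],[0.5,0.4,0],6],[[0,0.1,-0.6],[0,0,0],6]]'; python3 -m pendant '[[[0,0,0],[0,0,0],6]]'
```

```text
time: 18.5
ee_pos: [0.4627, -0.3256, 0.0538]
ee_rot: [0.003, 0.036, 0.999, -0.002]
force: [-0.6, 0.2, -0.3]
width: 0.704
time: 18.6
ee_pos: [0.4627, -0.3252, 0.0534]
ee_rot: [0.003, 0.035, 0.999, -0.002]
force: [0.0, 1.2, -0.6]
width: 0.701
```

```bash
python3 -m pendant '[[[0,0,0],[0,0,0],3],[[0,0,0],[0,0,0],2],[[0,0,0],[0,0,0],2],[[0,0,0],[0,0,0],2],[[0,0,2],[0,0,0],2],[[0,0,4],[0,0,0],2],[[0,0,4.5],[0,0,0],2],[[0,0,4.5],[0,0,0],2]]'; python3 -m pendant '[[[0,0,4.5],[0,0,0],2],[[0,0,0],[0,0,0],2]]';python3 - <<'E'
from h import *
cv2.imwrite('pics/l_w.png',get_image('wrist')[:,:,::-1])
E
```

```text
time: 19.4
ee_pos: [0.4553, -0.319, 0.1975]
ee_rot: [-0.008, 0.036, 0.999, 0.004]
force: [0.7, -0.4, -2.9]
width: 0.457
time: 19.6
ee_pos: [0.4572, -0.3213, 0.2503]
ee_rot: [-0.003, 0.036, 0.999, 0.001]
force: [0.2, -0.4, -1.4]
width: 0.458
```

View pics/l_w.png

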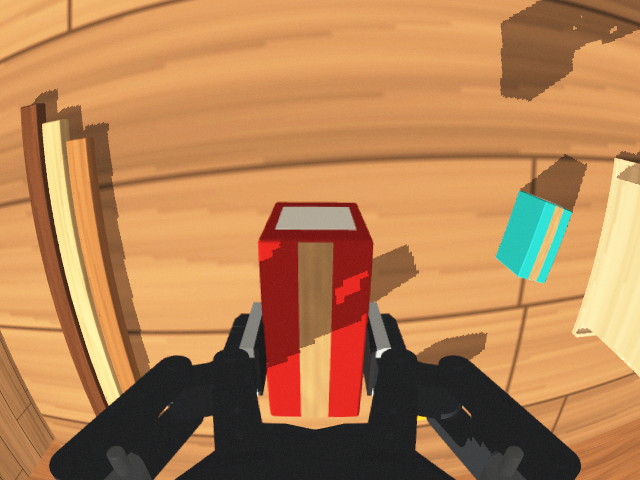

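```bash
python3 -m pendant '[[[0.4,3,0.2],[0,0,0],2],[[0.4,4.5,0],[0,0,-0.2],2],[[0.4,4.6,0],[0,0,-0.2],2],[[0.4,4.6,0],[0,0,-0.2],2],[[0.4,4.6,0],[0,0,-0.2],2],[[0.4,4.6,0],[0,0,-0.2],2],[[0.4,4.6,0],[0,0,-0.2],2],[[0.4,4.6,0],[0,0,-0.2],2]]'; python3 -m pendant '[[[0.4,4.6,0],[0,0,-0.2],2],[[0.4,4.6,0],[0,0,-0.2],2],[[0.4,4.6,0],[0,0,-0.2],2],[[0.4,2.5,0],[0,0,0],2],[[0,0,0],[0,0,0],2]]'
```

```text
time: 20.45
ee_pos: [0.4727, 0.0356, 0.2319]
ee_rot: [-0.021, 0.059, 0.998, 0.001]
force: [1.3, -0.0, -2.6]
width: 0.454
time: 20.95
ee_pos: [0.4781, 0.214, 0.2188]
ee_rot: [-0.033, 0.057, 0.998, -0.001]
force: [-0.2, -0.6, -2.8]
width: 0.455
```

```bash
python3 -m pendant '[[[1.5,-0.5,2],[0,-2,0],2],[[1.4,-0.4,0],[0,-1.8,0],2],[[0,0,0],[0,0,0],2],[[0,0,0],[0,0,0],2]]'; python3 - <<'E'
from h import *
import pickle
s=state();print(s['ee_pos'],s['ee_rot'])
pickle.dump(calibration('wrist'),open('m.pkl','wb'))
cv2.imwrite('pics/m_w.png',get_image('wrist')[:,:,::-1])
E
```

```text
time: 21.35
ee_pos: [0.503, 0.2016, 0.23]
ee_rot: [-0.007, 0.057, 0.998, -0.004]
force: [-0.6, -1.0, -3.7]
width: 0.457
[0.50299633 0.20162174 0.23000068] [-0.00684432  0.05711715  0.99833595 -0.00401515]
```

View pics/m_w.png

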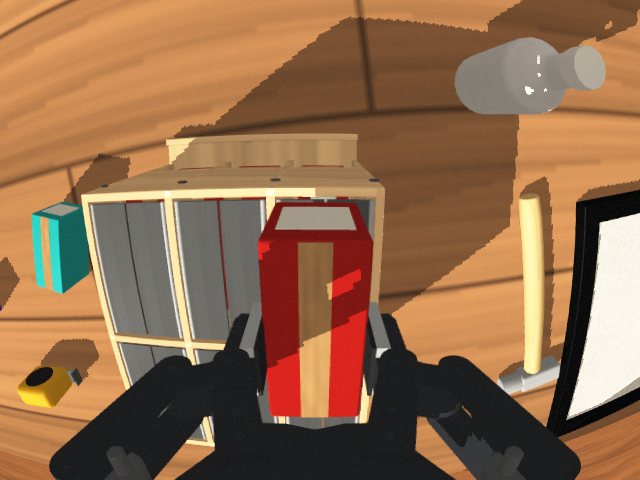

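```bash
python3 - <<'E'
from fit import *
import pickle
np.set_printoptions(precision=4,suppress=True)
c=pickle.load(open('m.pkl','rb'))
pts=[((-.1015,-.091),(83,195)),((-.1015,.091),(384,187)),((0,-.091),(112,342)),((0,-.0295),(189,342)),((-.1015,-.0295),(171,192))]
q,r=fit(pts,c);print(q,np.degrees(q[2]));print(r)
for i in(3,6):print(i,chute(q,i))
p=np.array([.503,.2016,.23])
for z in(.2345,.2365):
  Y=np.array([plane('wrist',a,z,c) for a in [(259,241),(372,241),(358,416),(271,416)]]);d=Y[2]+Y[3]-Y[0]-Y[1]
  print(Y.mean(0)-p,np.degrees(np.arctan2(d[1],d[0])),np.linalg.norm(d)/2,np.linalg.norm(Y[0]-Y[1]))
E
```

```text
[ 0.5491  0.1437 -0.1055] -6.042539453797624
[[-1.4655  0.9096]
 [ 2.8967  0.2962]
 [-0.3842 -3.1223]
 [ 1.6855  3.4719]
 [-2.5789 -1.2341]]
3 [0.5061 0.2076]
6 [0.6045 0.1972]
[-0.0031  0.0004  0.0045] -6.71377848903726 0.08149206271417561 0.03864661731783441
[-0.0044  0.0006  0.0065] -6.713778489037264 0.08013274899130209 0.03800197935539841
```

```bash
python3 -m pendant '[[[0.6,0.5,0],[0.4,-0.8,0.4],2],[[0,0,0],[0,0,0],2],[[0,0,0],[0,0,0],2]]'
```

```text
time: 21.7
ee_pos: [0.5081, 0.2052, 0.2281]
ee_rot: [-0.002, 0.054, 0.999, -0.001]
force: [-1.5, -0.8, -2.5]
width: 0.451
```

```bash
python3 -m pendant '[[[0.1,0.1,-0.8],[0,0,0],2],[[0,0,-0.8],[0,0,0],2]]'; python3 -m pendant '[[[0,0,-0.8],[0,0,0],2],[[0,0,-0.5],[0,0,0],2]]'
```

```text
time: 21.9
ee_pos: [0.5098, 0.2068, 0.2123]
ee_rot: [-0.0, 0.054, 0.999, -0.0]
force: [-1.2, -0.6, 0.3]
width: 0.459
time: 22.1
ee_pos: [0.5099, 0.2067, 0.1982]
ee_rot: [-0.0, 0.054, 0.999, -0.0]
force: [0.4, -1.3, -2.3]
width: 0.45
```

```bash
python3 -m pendant '[[[0,0,-0.7],[0,0,0],2],[[0,0,-0.7],[0,0,0],2]]'; python3 -m pendant '[[[0,0,-0.2],[0,0,0],2],[[0,0,0],[0,0,0],2]]'
```

```text
time: 22.3
ee_pos: [0.5097, 0.2067, 0.1828]
ee_rot: [-0.0, 0.054, 0.999, -0.0]
force: [-0.1, -0.2, -2.8]
width: 0.451
time: 22.5
ee_pos: [0.5087, 0.2063, 0.1786]
ee_rot: [-0.002, 0.054, 0.999, -0.001]
force: [0.0, -0.9, -3.6]
width: 0.454
```

```bash
python3 -m pendant '[[[0,0,0.1],[0,0,0],5],[[0,0,0],[0,0,0],6],[[0,0,0],[0,0,0],6],[[0,0,0],[0,0,0],6]]'; python3 -m pendant '[[[0,0,4],[0,0,0],6],[[0,0,4],[0,0,0],6],[[0,0,3],[0,0,0],6],[[-2,0,0],[0,0,0],6],[[-2,0,0],[0,0,0],6],[[0,0,0],[0,0,0],6]]'; python3 - <<'E'
from h import *
for n in('wrist','top','scene'):cv2.imwrite(f'pics/n_{n}.png',get_image(n)[:,:,::-1])
im=cv2.imread('pics/n_top.png');cv2.imwrite('pics/n_t2.png',cv2.resize(im[150:320,150:510],None,fx=2.2,fy=2.2))
im=cv2.imread('pics/n_scene.png');cv2.imwrite('pics/n_s2.png',cv2.resize(im[180:360,140:520],None,fx=2.1,fy=2.1))
E
```

```text
time: 22.9
ee_pos: [0.5105, 0.2072, 0.1822]
ee_rot: [0.0, 0.054, 0.999, 0.0]
force: [-0.7, -0.2, 0.2]
width: 0.7
time: 23.5
ee_pos: [0.4698, 0.2069, 0.2988]
ee_rot: [0.003, 0.055, 0.998, 0.001]
force: [0.4, 0.2, 0.5]
width: 0.704
```

View pics/n_wrist.png

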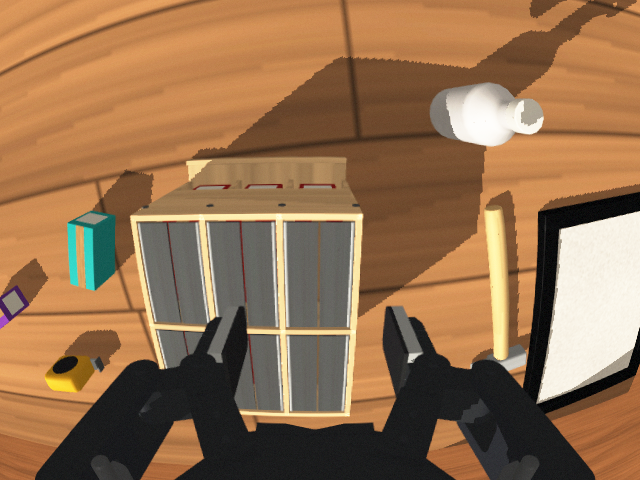

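View pics/n_s2.png

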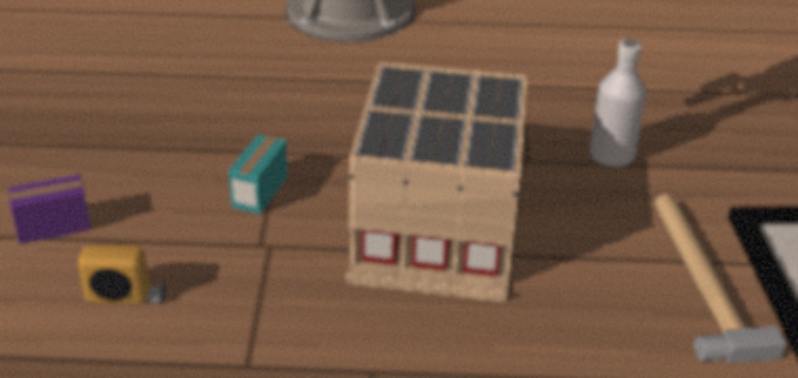

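View pics/n_t2.png

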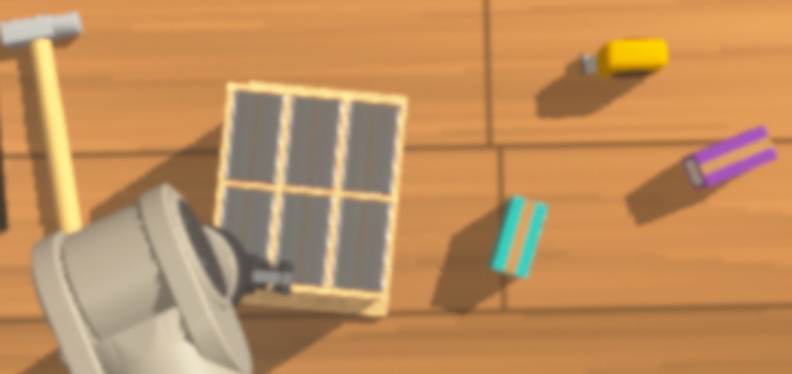

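Both cartons are in and all the flaps are shut. I'll feel how high each one sits, closed fingers and a light touch.

```bash
python3 -m pendant '[[[1.8,0,-4],[0,0.3,0],0],[[1.7,0,-4],[0,0,0],0],[[0,0,-3],[0,0,0],0],[[0,0,0],[0,0,0],0],[[0,0,0],[0,0,0],0]]'; python3 -m pendant '[[[0,0,-2],[0,0,0],0],[[0,0,-1.5],[0,0,0],0],[[0,0,0],[0,0,0],0]]'
```

```text
time: 24.15
ee_pos: [0.5123, 0.2049, 0.1842]
ee_rot: [0.002, 0.057, 0.998, 0.0]
force: [0.0, -0.1, 0.7]
width: -0.001
time: 24.45
ee_pos: [0.5165, 0.2061, 0.154]
ee_rot: [0.007, 0.057, 0.998, 0.003]
force: [-0.1, -0.2, 0.0]
width: -0.001
```

```bash
python3 -m pendant '[[[-0.6,0,-0.5],[-0.3,0.8,0],0],[[0,0,-0.4],[0,0,0],0]]'; python3 -m pendant '[[[0,0,-0.3],[0,0,0],0]]'; python3 -m pendant '[[[0,0,-0.3],[0,0,0],0]]'
```

```text
time: 24.65
ee_pos: [0.5127, 0.2072, 0.1488]
ee_rot: [0.003, 0.057, 0.998, 0.001]
force: [0.2, 0.1, 0.0]
width: 0.0
time: 24.75
ee_pos: [0.5133, 0.2076, 0.1468]
ee_rot: [0.004, 0.057, 0.998, 0.002]
force: [0.4, -0.6, 0.5]
width: -0.003
time: 24.85
ee_pos: [0.5137, 0.2079, 0.1443]
ee_rot: [0.004, 0.057, 0.998, 0.002]
force: [-0.5, -0.2, -0.5]
width: -0.001
```

```bash
python3 -m pendant '[[[0,0,-0.3],[0,0,0],0]]'; python3 -m pendant '[[[0,0,-0.3],[0,0,0],0]]'; python3 -m pendant '[[[0,0,-0.3],[0,0,0],0]]'
```

```text
time: 24.95
ee_pos: [0.5139, 0.208, 0.1431]
ee_rot: [0.004, 0.057, 0.998, 0.002]
force: [-6.6, -2.8, 19.2]
width: 0.003
time: 25.05
ee_pos: [0.5139, 0.208, 0.1431]
ee_rot: [0.005, 0.057, 0.998, 0.003]
force: [-7.2, -4.0, 20.6]
width: -0.002
time: 25.15
ee_pos: [0.5139, 0.208, 0.1431]
ee_rot: [0.005, 0.057, 0.998, 0.003]
force: [-5.0, -2.2, 15.0]
width: -0.003
```

Chute 3 is now full: contact at 0.1431, where the fingers reached 0.137 before. Chute 6 next.

```bash
python3 -m pendant '[[[0,0,4.7],[0,0,0],0],[[4.6,-0.5,0],[-0.2,0.5,0],0],[[4.5,-0.5,0],[0,0,0],0],[[0,0,0],[0,0,0],0]]'; python3 -m pendant '[[[0,0,-3.3],[0,0,0],0],[[0,0,-0.5],[0,0,0],0],[[0,0,-0.3],[0,0,0],0]]'; python3 -m pendant '[[[0,0,-0.3],[0,0,0],0],[[0,0,-0.3],[0,0,0],0]]'
```

```text
time: 25.55
ee_pos: [0.6062, 0.199, 0.1957]
ee_rot: [0.002, 0.055, 0.998, 0.003]
force: [0.2, -1.1, -0.0]
width: 0.001
time: 25.85
ee_pos: [0.608, 0.1988, 0.155]
ee_rot: [0.004, 0.056, 0.998, 0.003]
force: [-0.2, -0.4, 1.4]
width: 0.001
time: 26.05
ee_pos: [0.6075, 0.1995, 0.15]
ee_rot: [0.004, 0.055, 0.998, 0.004]
force: [0.9, 0.0, 0.4]
width: 0.002
```

```bash
python3 -m pendant '[[[0,0,-0.3],[0,0,0],0]]'; python3 -m pendant '[[[0,0,-0.3],[0,0,0],0]]'
```

```text
time: 26.15
ee_pos: [0.6076, 0.1999, 0.1477]
ee_rot: [0.005, 0.055, 0.998, 0.004]
force: [0.1, 0.4, 0.5]
width: -0.001
time: 26.25
ee_pos: [0.6077, 0.2002, 0.1453]
ee_rot: [0.005, 0.055, 0.998, 0.004]
force: [1.3, -0.5, -0.2]
width: 0.003
```

```bash
python3 -m pendant '[[[0,0,-0.3],[0,0,0],0]]'; python3 -m pendant '[[[0,0,-0.2],[0,0,0],0]]'; python3 -m pendant '[[[0,0,4.5],[0,0,0],0],[[0,0,4.5],[0,0,0],0],[[0,0,2],[0,0,0],0],[[0,0,0],[0,0,0],0],[[0,0,0],[0,0,0],0]]'; python3 - <<'E'
from h import *
for n in('wrist','scene'):cv2.imwrite(f'pics/o_{n}.png',get_image(n)[:,:,::-1])
np.set_printoptions(precision=3,suppress=True)
get_image('top')
for t in('glue','tape'):
    print(t,tri([ray(n,tip_of(t,n)[0]['xy']) for n in('scene','top')])[0])
L=tip_of('hammer','top');print(L[0]['xy'] if L else None)
E
```

```text
time: 26.35
ee_pos: [0.6078, 0.2004, 0.1432]
ee_rot: [0.006, 0.055, 0.998, 0.004]
force: [-5.2, -2.4, 12.5]
width: -0.002
time: 26.45
ee_pos: [0.6078, 0.2003, 0.1432]
ee_rot: [0.006, 0.055, 0.998, 0.005]
force: [-4.4, -1.7, 12.1]
width: 0.001
time: 26.95
ee_pos: [0.6053, 0.2003, 0.255]
ee_rot: [0.004, 0.054, 0.999, 0.004]
force: [-0.1, 0.3, -0.5]
width: 0.002
glue [0.4   0.372 0.009]
tape [ 0.695 -0.216 -0.016]
[181.1, 208.3]
```

View pics/o_scene.png

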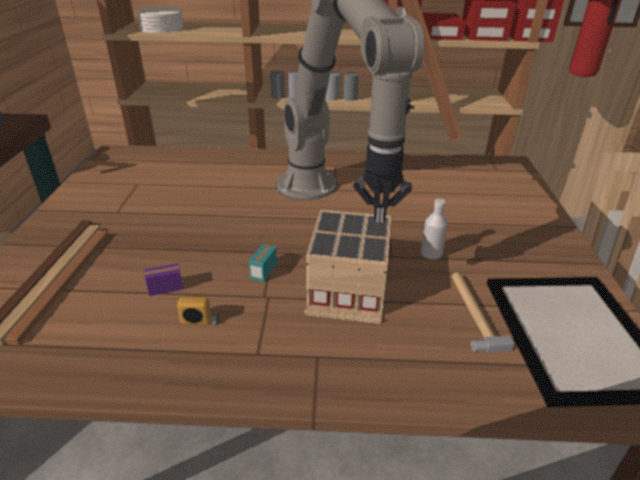

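The last scene view shows all the flaps shut and the glue, tape and hammer where they were. The gripper is clear of everything, so I'm handing in.

```bash
python3 -c "
from station import *
print(close_job())"
```

```text
the job is handed in; nothing more can be done
None
```

Both loose red cartons are in the magazine, one in chute 6 (far left) and one in chute 3 (near left). I handed the job in at about 27 s of the 72 s.

**Finding the room:** I felt all six chutes with closed fingers. Chutes 1, 2, 4 and 5 stopped me with the TCP at z≈0.143 m, which puts the fingertips 36 mm below the rim, so they were full. Chutes 3 and 6 let the fingers in about 6 mm deeper and then stopped with about 26–30 N. I took that stop to be the wider part of the fingers meeting the rim, so I never touched the carton 94 mm down.

**Last checks:**
- **Cartons:** after the drops all the flaps closed. Feeling again, chutes 3 and 6 both stopped me at 0.143 m, so each new carton sits at the full-chute height.
- **Bystanders:** the glue, tape and hammer look unmoved in the last pictures. The networks put the glue about 12 mm and the tape about 6 mm from their first readings, within their noise. The hammer's point in the top view moved about 1.5 pixels.
- **Disagreement:** my first two-view height estimates for the carton tops were too rough (32–79 mm). Two wrist views of the second carton gave 56 mm against the stated 58 mm.

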